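Unlock the spot lamp and aim it at the dish

ROBOT

A 7-joint arm with a two-finger parallel gripper is mounted at the origin on a cart in front of the work surface, level with it; the furniture and walls round the work are solid. World frame = base frame: x ahead of the robot, y to its left, z up, the work surface at z = 0. Lengths are in m, angles in rad, forces in N, time in s.
With the tool pointing down it reaches from about 0.425 to 0.925 m from the base axis. Payload 6.8 kg.
Tool frame: the origin (TCP) lies on the centre line of the jaws, within the pads' length; the fingertips stand 19 mm ahead of it and the grasp point (between the pads) is the TCP; z points along the fingers, y is the line along which they close (so a half turn about z gives the same grasp; the last joint's range is limited). The gripper opens to 85 mm and grips with 20 to 120 N. Pads are 22 mm wide; open, the fingers measure 114 mm over their backs; the gripper's body (76 mm by 85 mm) begins 54 mm behind the grasp point. The pads swing forward as they close: fully open they stand 13 mm farther back than shut.
Start: joints at [-1.34, 0.477, 0.022, 1.555, -0.011, 1.109, -0.083], TCP at [0.224, 0.637, 0.25] pointing down, gripper open.
Joint ranges: [-2.96, 2.96], [-0.34, 2.1], [-1.41, 1.46], [0.24, 2.44], [-1.37, 4.51], [0.17, 1.92], [-2.96, 2.96]. Speed limits (rad/s): [2.39, 2.39, 3.14, 3.14, 3.14, 3.14, 3.14].

INTERFACE

Orientations are given as a rotation vector (axis times angle).
In Python, from bench import r gives the robot as it stands. The module is installed in compiled form; this text tells all that it offers.
- The arm moves only by the tool arm_command, never from a script. Its argument "rows" is a list of rows, each an object of numbers: "fingers": the opening, from -1 (shut) to 1 (fully open); "x", "y", "z": the shift along the tool's x, y, z in m; "ax", "ay", "az": the turn, a rotation vector about the tool's x, y, z in degrees. In form: [{"fingers": .., "x": .., "y": .., "z": .., "ax": .., "ay": .., "az": ..}, ...]. A call has 1 to 10 rows; each row shifts and turns the commanded pose from where the row before left it, along the tool's axes as they then stand; what a row does not reach is not made up. A row lasts 1/12 s, in which the tool goes at most 41.7 mm and 7.16 degrees, less where a joint would pass 70% of its speed; a pose out of reach is approached as far as the arm can. A call is refused whole if a number of a shift passes 0.0417 or a number of a turn 7.16, either way. A call with a gripper value outside its range is refused whole. The fingers move at their own pace and stop on an object; "grip_force" is the grip in N (left out, the last holds). Time passes only in rows, so rows that do not move let the fingers close. It gives the time, the measured TCP pose, the force, the opening and the grip force at its end, in the units of the state.
- r.get_obs(): the state, without advancing time (a new reading comes with each control period).
- r.grab_frame(name): name is "scene" or "top"; returns a dict with "frame" (420x560x3 uint8, red, green, blue), "depth" (420x560 float32, m along the optical axis (not along the pixel's ray), 0 where there is no reading), "K" (3x3 intrinsics, pixels), "world_from_camera" (4x4, takes a point from camera to world coordinates). Camera axes: x right, y down, z forward; pixel columns grow to the right and rows downward; lengths in m; the calibration is good to about 2 mm. A picture is of the moment at which its call begins.
- r.hand_in(): hands the job in; it is judged then, once.
The state is a dict: "clock": time; "joints": joint angles; "qvel": joint speeds; "tau": joint torques, N m; "tcp_pos": TCP position; "orientation": TCP orientation; "contact_force": force on the tool from outside, world axes, zero at the start; "moment": the same for the moment, N m; "grip_width": finger opening in m; "gripper_force": force on a finger pad.
Only numpy, scipy, OpenCV 4.12 (cv2) and the standard library are available. Lean on these libraries where they do the work, as an engineer would, in place of code of your own. Each camera call takes 0.05 s, during which the arm holds its last target. There are 200 camera calls.

TASK

Get the spot lamp ready for looking at the pink dish: slide the orange transport stop along its slot to the open end, lift it out and put it in the steel tray. Then raise the folded lamp, which has a ribbed black grip on its arm, until it points straight at the middle of the dish, and let go. Do not touch the lamp's glass or shift the dish.

Things in the scene. Friction and masses are not known exactly. Their poses are not given: they have to be found in the camera images.
- slot (a point): Spot-lamp stand, fixed, grey foot 16 mm high. Point: on the foot's upper face, on the centre line of the T-slot across it. y: along the slot to its open end; x: away from the robot, to the rod; z up. Slot floor 12 mm below; mouth 11 mm wide, channel under the lips 25 wide, 7.3 high. Lips run y = -66 to +31 mm; from there to the open end (y = +75) no lips. Shut at y = -65. Foot x = -30 to +125.
- stop_mid (a point): Loose orange transport stop, standing in the slot in front of the folded lamp, blocking its way up. Point: centre of its upright, 16 (x) x 30 (y, along the slot) x 65 mm (z), 50.5 mm above the table in the slot. Below it a stem, then a T-foot 21 x 26 x 5.5 mm, underside 46.5 mm below this point. The T-foot is free to rise once this point is over 44 mm from slot along +y. 60 to 130 g.
- pivot (a point): Axis of the lamp arm's stiff pivot, 200 mm above the table, 90 mm from slot along the stand's +x, in a fork 22 mm high and 50 mm wide over its nuts. The fork's clamp is on a 12 mm upright rod, 320 mm tall, 28 mm behind (+x) the pivot. Axes are the stand's; the pivot turns about y.
- lamp (a joint): Angle of the lamp arm below level, rad: 0 = level, pointing along the stand's -x (towards the robot); pi/2 = straight down. Range 0 to 1.48; folded it stands at 1.24 to 1.37. Friction (about 0.35 N m) holds it wherever it is released. The lamp shines along the arm, away from the pivot: its beam is the line from pivot through lamp_face.
- grip (a point): Centre of the ribbed black grip block on the lamp arm, 92 mm from the pivot: 16 x 16 mm, 44 mm long along the arm (70 to 114 mm from the pivot). The white lamp head, up to 32 mm in diameter, lies 122 to 167 mm from the pivot. Axes turn with the arm: x along the arm to the pivot, y along the pivot's axis.
- lamp_face (a point): Centre of the lamp's glass, a pale yellow disc 27 mm in diameter at the end of the head, not to be touched; on the arm's centre line, 170 mm from the pivot. Axes turn with the arm: -x is the direction of the beam, y along the pivot's axis, z square to both.
- dish_mid (a point): Centre of the pink Petri dish, 62 mm in diameter, 14 mm high, loose on the table in front of the stand, in the lamp's plane of swing (within 2 mm), 55 to 125 mm from slot along the stand's -x. This point is 7 mm above the table.
- tray: Open steel tray fixed to the table to the left of the stand, 100 (x) x 92 (y) mm, 22 mm high, walls and floor 3 mm. Origin: centre of its underside, at table height.
Not all that is in view belongs to the job. There is more than one size of the part that bears stop_mid; the job needs the smaller. Leave any green look-alike of the part that bears dish_mid alone.

How it is judged:
On the way, in this order (a step that is already met when the one before it is completed fails the run):
1. the stop is in the tray (x of stop_mid in the frame of tray between -0.05 and 0.05 m and y of stop_mid in the frame of tray between -0.046 and 0.046 m and z of stop_mid in the frame of tray below 0.056 m), for 0.2 s.
2. then the lamp points at the dish (z of dish_mid in the frame of lamp_face between -0.014 and 0.014 m and x of dish_mid in the frame of lamp_face below 0 m), for 0.2 s.
At the end, for the whole second after the job is handed in: The stop rests in the tray, standing or lying (its centre within the tray's outline and less than 56 mm above the table), and the lamp arm, released and still, points at the dish: the line of its beam passes within 14 mm above or below the dish's centre (all of step 1 and all of step 2 and linear speed of stop below 0.02 m/s and velocity of joint lamp between -0.03 and 0.03 rad/s); the robot touches nothing.
It fails at once if the lamp's glass is touched (more than 1 N) (contact force between lamp_glass and anything else above 1 N).
It fails at once if the dish is shifted by more than 10 mm (distance of dish_mid from where it was at the start of the episode above 0.01 m).
It also fails if it takes over 51 s, if anything falls off the work surface, if the arm or the gripper's body presses on something with over 40 N, if the wrist force passes 120 N, or if a joint passes its speed limit or range.

## Working session

There is one attempt and no reset: what is moved stays moved. The work goes in short steps, Python scripts to look and compute and a tool call to move; the robot and the scene stay as the last step left them, time stands still between calls to the robot, and variables do not carry over. Pictures are saved under pics/ and viewed, at most 10 in all, crops included, and the job is handed in when it is done.

Besides the shell and the picture viewer there is one more tool, called after "Request:" in YAML: its name, and indented under it one key for each argument. arm_command: Moves the arm, as the interface text tells. Its arguments: {"type":"object","properties":{"rows":{"type":"array"},"grip_force":{"type":"number"}},"required":["rows"]}

```bash
mkdir -p pics
cat > h.py <<'E'
import numpy as np, cv2
from bench import r
from scipy.spatial.transform import Rotation as R
def grab(n,save=None):
    f=r.grab_frame(n)
    if save: cv2.imwrite('pics/'+save,cv2.cvtColor(f['frame'],cv2.COLOR_RGB2BGR))
    return f
def cloud(f):
    K=f['K'];d=f['depth'];v,u=np.mgrid[:d.shape[0],:d.shape[1]]
    p=np.stack([(u-K[0,2])/K[0,0]*d,(v-K[1,2])/K[1,1]*d,d],-1)
    T=f['world_from_camera'];P=p@T[:3,:3].T+T[:3,3];P[d==0]=np.nan
    return P
E
python3 - <<'E'
from h import *
for n in('scene','top'):
    f=grab(n,n+'1.png');np.savez(n+'1.npz',**f);print(n,f['K'].round(1).tolist(),f['world_from_camera'].round(3).tolist())
    h=cv2.cvtColor(f['frame'],cv2.COLOR_RGB2HSV);P=cloud(f)
    for nm,lo,hi in(('orange',(5,140,100),(20,255,255)),('pink',(140,50,100),(178,255,255)),('green',(40,60,60),(85,255,255)),('yellow',(21,40,150),(35,255,255))):
        m=cv2.inRange(h,lo,hi);k,l,s,c=cv2.connectedComponentsWithStats(m)
        for i in range(1,k):
            if s[i,4]>40: print(nm,s[i].tolist(),c[i].round(),np.nanmedian(P[l==i],0).round(3),np.nanmin(P[l==i],0).round(3),np.nanmax(P[l==i],0).round(3))
o=r.get_obs();print(o)
E
```

```text
scene [[466.8, 0.0, 279.8], [0.0, 466.8, 206.1], [0.0, 0.0, 1.0]] [[0.915, -0.313, 0.253, 0.189], [-0.403, -0.716, 0.57, -0.554], [0.003, -0.623, -0.782, 1.296], [0.0, 0.0, 0.0, 1.0]]
orange [282, 74, 14, 13, 77] [290.  78.] [ 9.500e-01  1.057e+00 -1.000e-03] [ 0.911  0.989 -0.231] [1.07  1.369 0.026]
orange [103, 81, 220, 214, 12598] [245. 186.] [ 0.507  0.54  -0.   ] [-0.017  0.024 -0.766] [0.989 1.505 0.201]
orange [345, 114, 9, 12, 56] [348. 120.] [ 1.056e+00  6.970e-01 -1.000e-03] [ 1.041  0.66  -0.01 ] [1.068 0.737 0.005]
orange [323, 117, 12, 8, 57] [327. 121.] [ 0.969  0.723 -0.   ] [ 0.947  0.706 -0.01 ] [0.999 0.754 0.01 ]
orange [490, 118, 48, 45, 289] [514. 140.] [ 1.061 -0.014  0.499] [ 1.055 -0.09   0.493] [1.067 0.072 0.507]
orange [258, 155, 21, 8, 53] [270. 158.] [0.668 0.61  0.012] [0.61  0.56  0.001] [0.697 0.629 0.062]
orange [312, 185, 8, 20, 102] [316. 194.] [0.748 0.388 0.   ] [ 0.686  0.276 -0.006] [0.779 0.426 0.196]
orange [322, 187, 20, 25, 246] [329. 201.] [ 0.783  0.337 -0.   ] [ 0.744  0.305 -0.009] [0.818 0.402 0.017]
orange [291, 214, 8, 8, 43] [294. 2
[... 2388 characters left out ...]

{'clock': 0.1, 'joints': array([-1.3401156 ,  0.47772408,  0.02234575,  1.55633379, -0.01150392,
        1.10931001, -0.08310106]), 'qvel': array([-0.00199523, -0.00151762,  0.0019303 , -0.00425532, -0.00033349,
        0.00031635, -0.0030962 ]), 'tau': array([ 3.22032633e-03, -5.97759998e+01,  1.61317762e+00, -2.81955868e+01,
        1.28494235e-02,  4.96165449e-03,  1.91726025e-05]), 'tcp_pos': array([0.22417093, 0.63616105, 0.24942646]), 'orientation': array([-5.29564311e-01, -3.09647357e+00,  2.57467517e-03]), 'contact_force': array([ 0.28047996, -0.43991809,  0.20894166]), 'moment': array([-0.01418459,  0.02723308,  0.00996628]), 'gripper_force': 0.0, 'grip_width': 0.08522641405039666}
```

View pics/scene1.png

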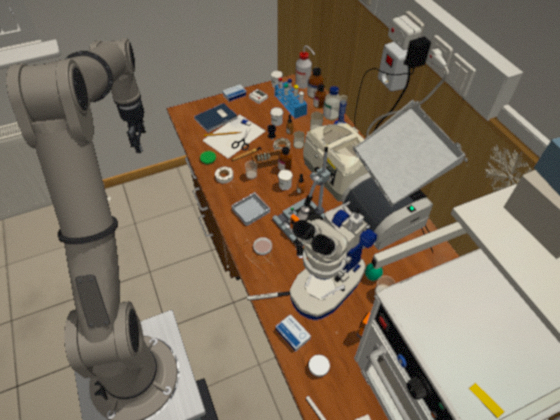

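View pics/top1.png

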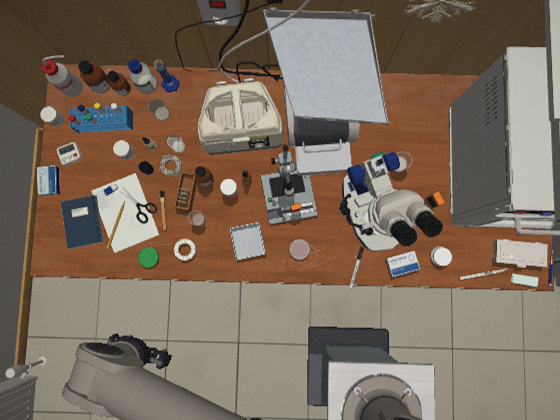

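The top view shows the stand at about (290,195), with an orange stop at (298,207), the dish at (299,249), the tray at (248,240), a green lid at (148,257) and a second orange part at (437,198). The smaller stop in the slot is the likely one, so I'll enlarge it.

Run:
```python
from h import *
t=cv2.imread('pics/top1.png');s=cv2.imread('pics/scene1.png')
a=cv2.resize(t[140:270,225:325],None,fx=4.6,fy=4.6,interpolation=cv2.INTER_CUBIC)
b=cv2.resize(s[160:260,225:335],None,fx=3,fy=3,interpolation=cv2.INTER_CUBIC)
c=cv2.resize(t[170:225,410:470],None,fx=4,fy=4,interpolation=cv2.INTER_CUBIC)
im=np.zeros((600,800,3),np.uint8);im[:a.shape[0]-0,:460]=a[:600]
im[:300,462:792]=b;im[310:530,462:702]=c
cv2.imwrite('pics/crop1.png',im)
f=np.load('top1.npz');P=cloud(f)
for v in range(176,226,4): print(v,' '.join('%4d'%(P[v,u,2]*1000) if P[v,u,2]==P[v,u,2] else 'nan' for u in range(256,324,3)))
for u,v in[(437,198),(298,207),(299,249),(248,240)]: print(u,v,P[v,u].round(3))
```

```text
176    4   -1   16   11   16   14   18   13   18   26  166   15   16   18   20   16   34   13   32    4   -2   -4   -5
180    0    7    5   13   19   18   15   16   13   15  134  141   19   12   12   10   14   16   18    0   -3    5    1
184    2   -4   20   14   12   18   15   19   18   18  130  125   13   13   12   18   22   16    6    0   -2    0   -9
188   -1    2   -1   14 nan   14   17   21   20   20  110  102   78   17   16   17   12   14   13   -6   -2   -1   -1
192   -4   -1    1   10   15   18   16   13   12   18   83   87   84   15   17   15    9   17   13    1   -2   -2   -1
196    3   -3    0   17   17   12   18   17   16   13   67   68   60   18   20   12   12   15   12   18   -1   -2    0
200    8   -2    4   15   22   14   12   16   16   16   14   16   21   15   15   19    9   21   16   17   -1   -5   -1
204    2    3   -4    0   17   15   20   18   12   14   13   17   71   82   82   14   15   15    7   15   -1    0    0
208   -6    2    3    4   13   18   13    2    0   17   17   16   83   79   80    5    7    5 nan   19   -1   -1   -2
212   -1    0    1    2    1    1    3    1    6    7    6   18   24   12   20   17   13   18   13   16   12    0    3
216   -1    1    1   -3   -3    0    1    2    8   19   16   17   16   15   17   13   17   10   14   -1   -2   -2   -4
220    2    2   -5    1    3   19   16   15   15   16   15   10   -6   -3   -1    0   -7    0  -11   -4    4    0    2
224    2   21    0    2    3    3    0    1   -3   -4   -4    2   -1    0    1    2   -3    0   -2    4    3    0    0
437 198 [ 0.639 -0.133  0.103]
298 207 [0.605 0.268 0.081]
299 249 [0.485 0.26  0.013]
248 240 [0.508 0.418 0.005]
```

View pics/crop1.png

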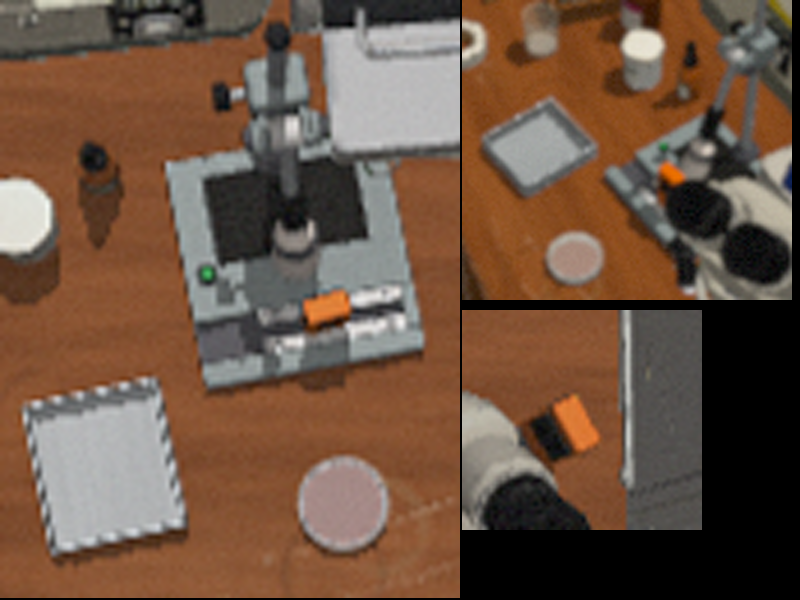

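The enlarged crop shows the stop standing in the T-slot in front of the lamp head, with its top at about z 0.083 m and at crop (326,308). The other orange part at top (437,198) has its top at z 0.103, so it is the larger one. I'll use the one in the slot. The pink dish is at crop (343,503) and the tray at (105,465). The slot's open end is on the left.

Run:
```python
from h import *
f=dict(np.load('top1.npz'));K=f['K'];T=f['world_from_camera']
def ray(u,v,z):
    d=T[:3,:3]@np.array([(u-K[0,2])/K[0,0],(v-K[1,2])/K[1,1],1]);o=T[:3,3];return (o+d*(z-o[2])/d[2])[:2]
c=lambda x,y,z:ray(225+(x+.5)/4.6-.5,140+(y+.5)/4.6-.5,z)
h=cv2.cvtColor(f['frame'],cv2.COLOR_RGB2HSV)
m=np.zeros(h.shape[:2],np.uint8);S=h[...,1];V=h[...,2]
# foot
g=((S<90)).astype(np.uint8);g[:, :200]=0
k,l,s,_=cv2.connectedComponentsWithStats(g)
def comp(u,v): 
    i=l[v,u];p=np.argwhere(l==i)[:,::-1];print('comp',i,s[i].tolist());return p
for nm,u,v,z in(('tray',248,240,.022),('dish',299,249,.014)):
    p=comp(u,v).astype(np.float32);r_=cv2.minAreaRect(p);e,_r=cv2.minEnclosingCircle(p)
    q=np.array([ray(*b,z) for b in cv2.boxPoints(r_)]);d=q-np.roll(q,1,0)
    print(nm,ray(*r_[0],z).round(4),ray(*e,z).round(4),np.linalg.norm(d,axis=1).round(3),np.degrees(np.arctan2(d[:,1],d[:,0])).round(1))
om=cv2.inRange(h,(5,200,170),(15,255,255));om[:195]=0;om[215:]=0;om[:,:285]=0;om[:,310:]=0
p=np.argwhere(om)[:,::-1].astype(np.float32);r_=cv2.minAreaRect(p);print('stop',len(p),r_,ray(*p.mean(0),.083).round(4))
co={n:c(x,y,.016) for n,x,y in(('FL',207,388),('FR',424,349),('BL',168,162))};print({a:b.round(4) for a,b in co.items()})
e=co['FL']-co['FR'];w=co['BL']-co['FL'];print(np.linalg.norm(e),np.linalg.norm(w),'yaw',np.degrees(np.arctan2(e[1],e[0]))-90,np.degrees(np.arctan2(w[1],w[0])))
rod=c(277,35,.325);print('rod',rod)
yaw=np.arctan2(e[1],e[0])-np.pi/2;X=np.array([np.cos(yaw),np.sin(yaw)]);Y=np.array([-X[1],X[0]])
print('slot from FL',co['FL']+.03*X-.075*Y,'from rod',rod-.118*X)
print('lampface-ish',c(293,240,.05),'grip',c(292,212,.11))
d=ray(*cv2.minEnclosingCircle(comp(299,249).astype(np.float32))[0],.014);w=rod-d;print('yaw dish-rod',np.degrees(np.arctan2(w[1],w[0])),np.linalg.norm(w))
print(R.from_rotvec(r.get_obs()['orientation']).as_matrix().round(3))
```

```text
comp 38 [230, 222, 36, 39, 1041]
tray [0.5049 0.4182] [0.5037 0.4186] [0.103 0.094 0.103 0.094] [  13.6  -77.  -166.8  102.9]
comp 39 [290, 239, 20, 21, 330]
dish [0.4845 0.2588] [0.4843 0.2603] [0.061 0.058 0.061 0.058] [   1.5  -88.4 -178.8   91.6]
stop 1 ((300.0, 205.0), (0.0, 0.0), 0.0) [0.6103 0.2628]
{'FL': array([0.5586, 0.3523]), 'FR': array([0.5888, 0.2082]), 'BL': array([0.7111, 0.3834])}
0.14728567739002313 0.15566170512044464 yaw 11.826867773566903 11.512784433860226
rod [0.71678604 0.31123074]
slot from FL [0.60335387 0.28505396] from rod [0.60129102 0.28704604]
lampface-ish [0.65430981 0.29786389] grip [0.66178527 0.29939644]
comp 39 [290, 239, 20, 21, 330]
yaw dish-rod 12.368212303156172 0.23796950987210982
[[-0.943  0.332 -0.   ]
 [ 0.332  0.943 -0.002]
 [-0.    -0.002 -1.   ]]
```

Request:
arm_command:
  rows:
    - {"az": -6.26,"fingers": 1}
    - {"az": -6.26}
    - {"az": -6.26}
    - {"az": -6.26}
    - {"az": -6.26}
    - {"x": -0.0213,"y": -0.0313}
    - {"x": -0.0213,"y": -0.0313}
    - {"x": -0.0213,"y": -0.0313}
    - {"x": -0.0213,"y": -0.0313}
    - {"x": -0.0213,"y": -0.0313}
  grip_force: 40

```text
validation failed for argument at $.ro...
```

Request:
arm_command:
  rows:
    - {"x": -0.0213,"y": -0.0313}
    - {"x": -0.0213,"y": -0.0313}
    - {"x": -0.0213,"y": -0.0313}
    - {"x": -0.0213,"y": -0.0313}
    - {"x": -0.0213,"y": -0.0313}
    - {"x": -0.0213,"y": -0.0313}
    - {"x": -0.0213,"y": -0.0313}
    - {"x": -0.0213,"y": -0.0313}
    - {"x": 0}
    - {"x": 0}

```text
validation failed for argument at $.ro...
```

Request:
arm_command:
  rows:
    - {"fingers": 1,"x": 0,"y": 0,"z": 0,"ax": 0,"ay": 0,"az": -6.26}
    - {"fingers": 1,"x": 0,"y": 0,"z": 0,"ax": 0,"ay": 0,"az": -6.26}
    - {"fingers": 1,"x": 0,"y": 0,"z": 0,"ax": 0,"ay": 0,"az": -6.26}
    - {"fingers": 1,"x": 0,"y": 0,"z": 0,"ax": 0,"ay": 0,"az": -6.26}
    - {"fingers": 1,"x": 0,"y": 0,"z": 0,"ax": 0,"ay": 0,"az": -6.26}
    - {"fingers": 1,"x": -0.0213,"y": -0.0313,"z": 0,"ax": 0,"ay": 0,"az": 0}
    - {"fingers": 1,"x": -0.0213,"y": -0.0313,"z": 0,"ax": 0,"ay": 0,"az": 0}
    - {"fingers": 1,"x": -0.0213,"y": -0.0313,"z": 0,"ax": 0,"ay": 0,"az": 0}
    - {"fingers": 1,"x": -0.0213,"y": -0.0313,"z": 0,"ax": 0,"ay": 0,"az": 0}
    - {"fingers": 1,"x": -0.0213,"y": -0.0313,"z": 0,"ax": 0,"ay": 0,"az": 0}
  grip_force: 40

```text
clock: 0.93
tcp_pos: [0.3618, 0.5038, 0.2499]
orientation: [0.326, -3.124, 0.001]
contact_force: [0.4, 0.5, -0.1]
grip_width: 0.0851
gripper_force: 0.0
```

Request:
arm_command:
  rows:
    - {"fingers": 1,"x": -0.0213,"y": -0.0313,"z": 0,"ax": 0,"ay": 0,"az": 0}
    - {"fingers": 1,"x": -0.0213,"y": -0.0313,"z": 0,"ax": 0,"ay": 0,"az": 0}
    - {"fingers": 1,"x": -0.0213,"y": -0.0313,"z": 0,"ax": 0,"ay": 0,"az": 0}
    - {"fingers": 1,"x": -0.0213,"y": -0.0313,"z": 0,"ax": 0,"ay": 0,"az": 0}
    - {"fingers": 1,"x": -0.0213,"y": -0.0313,"z": 0,"ax": 0,"ay": 0,"az": 0}
    - {"fingers": 1,"x": -0.0213,"y": -0.0313,"z": 0,"ax": 0,"ay": 0,"az": 0}
    - {"fingers": 1,"x": -0.0213,"y": -0.0313,"z": 0,"ax": 0,"ay": 0,"az": 0}
    - {"fingers": 1,"x": -0.0213,"y": -0.0313,"z": 0,"ax": 0,"ay": 0,"az": 0}
    - {"fingers": 1,"x": 0,"y": 0,"z": 0,"ax": 0,"ay": 0,"az": 0}
    - {"fingers": 1,"x": 0,"y": 0,"z": 0,"ax": 0,"ay": 0,"az": 0}

```text
clock: 1.77
tcp_pos: [0.581, 0.2921, 0.2497]
orientation: [0.316, -3.125, 0.003]
contact_force: [-0.6, -0.4, -0.4]
grip_width: 0.0852
gripper_force: 0.0
```

Run:
```python
from h import *
ims=[]
for n in('scene','top'):
    f=grab(n,n+'2.png');np.savez(n+'2.npz',**f)
    K=f['K'];T=f['world_from_camera']
    h=cv2.cvtColor(f['frame'],cv2.COLOR_RGB2HSV);m=cv2.inRange(h,(5,170,180),(16,255,255))
    P=cloud(f);b=(P[...,2]>.05)&(P[...,2]<.095)&(abs(P[...,0]-.606)<.05)&(abs(P[...,1]-.268)<.05)&(h[...,1]>180)
    q=P[b];print(n,b.sum(),np.median(q,0) if b.sum() else 0, q.min(0) if b.sum() else 0,q.max(0) if b.sum() else 0)
    # where slot-frame points project
    def pr(p): c=T[:3,:3].T@(np.array(p)-T[:3,3]);return (K[0,0]*c[0]/c[2]+K[0,2],K[1,1]*c[1]/c[2]+K[1,2])
    u0,v0=map(int,pr((.606,.268,.08)))
    im=cv2.cvtColor(f['frame'],cv2.COLOR_RGB2BGR)[max(v0-50,0):v0+50,u0-65:u0+65]
    im=cv2.resize(im,None,fx=3,fy=3,interpolation=cv2.INTER_CUBIC);ims.append(im);print(u0-65,v0-50)
cv2.imwrite('pics/c2.png',np.hstack(ims))
o=r.get_obs();print(o['tcp_pos'],o['joints'].round(2))
```

```text
scene 41 [0.60263295 0.26682964 0.08278733] [0.59503482 0.25505128 0.06132594] [0.61553566 0.27997084 0.08782572]
229 167
top 0 0 0 0
233 156
[0.57839637 0.29611475 0.24977567] [-0.6   0.44  0.04  1.62 -0.02  1.09  1.23]
```

View pics/c2.png

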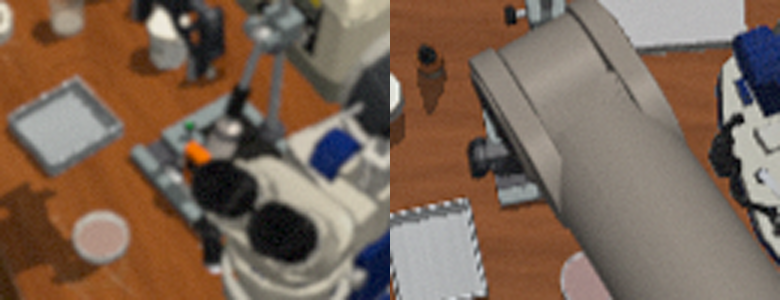

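The stop is at about (0.605, 0.268), with nothing in the way of the fingers. Next I'll centre over it and go down.

Request:
arm_command:
  rows:
    - {"fingers": 1,"x": -0.01,"y": -0.0145,"z": 0,"ax": 0,"ay": 0,"az": 0}
    - {"fingers": 1,"x": -0.01,"y": -0.0145,"z": 0,"ax": 0,"ay": 0,"az": 0}
    - {"fingers": 1,"x": 0,"y": 0,"z": 0.03,"ax": 0,"ay": 0,"az": 0}
    - {"fingers": 1,"x": 0,"y": 0,"z": 0.03,"ax": 0,"ay": 0,"az": 0}
    - {"fingers": 1,"x": 0,"y": 0,"z": 0.03,"ax": 0,"ay": 0,"az": 0}
    - {"fingers": 1,"x": 0,"y": 0,"z": 0.02,"ax": 0,"ay": 0,"az": 0}
    - {"fingers": 1,"x": 0,"y": 0,"z": 0,"ax": 0,"ay": 0,"az": 0}
    - {"fingers": 1,"x": 0,"y": 0,"z": 0,"ax": 0,"ay": 0,"az": 0}
    - {"fingers": 1,"x": 0,"y": 0,"z": 0,"ax": 0,"ay": 0,"az": 0}

```text
clock: 2.62
tcp_pos: [0.6049, 0.2728, 0.1418]
orientation: [-0.328, 3.123, 0.002]
contact_force: [-0.5, 0.2, 0.3]
grip_width: 0.0856
gripper_force: 0.0
```

Run:
```python
from h import *
o=r.get_obs();print(o['tcp_pos'],o['clock']);print(R.from_rotvec(o['orientation']).as_matrix().round(3))
```

```text
[0.60490936 0.27278766 0.14182302] 2.6167
[[-0.978 -0.208  0.002]
 [-0.208  0.978  0.001]
 [-0.002  0.001 -1.   ]]
```

Request:
arm_command:
  rows:
    - {"fingers": 1,"x": 0,"y": -0.004,"z": 0.02,"ax": 0,"ay": 0,"az": 0}
    - {"fingers": 1,"x": 0,"y": 0,"z": 0.02,"ax": 0,"ay": 0,"az": 0}
    - {"fingers": 1,"x": 0,"y": 0,"z": 0.02,"ax": 0,"ay": 0,"az": 0}
    - {"fingers": 1,"x": 0,"y": 0,"z": 0.012,"ax": 0,"ay": 0,"az": 0}
    - {"fingers": -1,"x": 0,"y": 0,"z": 0,"ax": 0,"ay": 0,"az": 0}
    - {"fingers": -1,"x": 0,"y": 0,"z": 0,"ax": 0,"ay": 0,"az": 0}
    - {"fingers": -1,"x": 0,"y": 0,"z": 0,"ax": 0,"ay": 0,"az": 0}
    - {"fingers": -1,"x": 0,"y": 0,"z": 0,"ax": 0,"ay": 0,"az": 0}
    - {"fingers": -1,"x": 0,"y": 0,"z": 0,"ax": 0,"ay": 0,"az": 0}
    - {"fingers": -1,"x": 0,"y": 0,"z": 0,"ax": 0,"ay": 0,"az": 0}
  grip_force: 40

```text
clock: 3.45
tcp_pos: [0.6064, 0.2679, 0.07]
orientation: [-0.325, 3.122, 0.002]
contact_force: [-1.7, -0.1, 5.8]
grip_width: 0.0302
gripper_force: 39.2
```

Request:
arm_command:
  rows:
    - {"fingers": -1,"x": 0,"y": 0,"z": -0.0005,"ax": 0,"ay": 0,"az": 0}
    - {"fingers": -1,"x": 0,"y": 0.008,"z": 0,"ax": 0,"ay": 0,"az": 0}
    - {"fingers": -1,"x": 0,"y": 0.008,"z": 0,"ax": 0,"ay": 0,"az": 0}
    - {"fingers": -1,"x": 0,"y": 0.008,"z": 0,"ax": 0,"ay": 0,"az": 0}

```text
clock: 3.78
tcp_pos: [0.602, 0.2896, 0.0699]
orientation: [-0.323, 3.123, -0.003]
contact_force: [1.9, -4.3, 7.3]
grip_width: 0.0301
gripper_force: 38.9
```

Request:
arm_command:
  rows:
    - {"fingers": -1,"x": 0,"y": 0.008,"z": -0.0005,"ax": 0,"ay": 0,"az": 0}
    - {"fingers": -1,"x": 0,"y": 0.008,"z": 0,"ax": 0,"ay": 0,"az": 0}
    - {"fingers": -1,"x": 0,"y": 0.008,"z": 0,"ax": 0,"ay": 0,"az": 0}
    - {"fingers": -1,"x": 0,"y": 0.008,"z": 0,"ax": 0,"ay": 0,"az": 0}
    - {"fingers": -1,"x": 0,"y": 0.008,"z": 0,"ax": 0,"ay": 0,"az": 0}
    - {"fingers": -1,"x": 0,"y": 0.008,"z": 0,"ax": 0,"ay": 0,"az": 0}
    - {"fingers": -1,"x": 0,"y": 0,"z": 0,"ax": 0,"ay": 0,"az": 0}
    - {"fingers": -1,"x": 0,"y": 0,"z": -0.01,"ax": 0,"ay": 0,"az": 0}
    - {"fingers": -1,"x": 0,"y": 0,"z": -0.02,"ax": 0,"ay": 0,"az": 0}

```text
clock: 4.53
tcp_pos: [0.5881, 0.3376, 0.0969]
orientation: [0.326, -3.119, 0.003]
contact_force: [1.2, 0.3, -0.3]
grip_width: 0.0305
gripper_force: 39.5
```

Request:
arm_command:
  rows:
    - {"fingers": -1,"x": 0,"y": 0,"z": -0.03,"ax": 0,"ay": 0,"az": 0}
    - {"fingers": -1,"x": 0.0165,"y": 0.024,"z": 0,"ax": 0,"ay": 0,"az": 0}
    - {"fingers": -1,"x": 0.0165,"y": 0.024,"z": 0,"ax": 0,"ay": 0,"az": 0}
    - {"fingers": -1,"x": 0.0165,"y": 0.024,"z": 0,"ax": 0,"ay": 0,"az": 0}
    - {"fingers": -1,"x": 0.016,"y": 0.024,"z": 0,"ax": 0,"ay": 0,"az": 0}
    - {"fingers": -1,"x": 0,"y": 0,"z": 0.02,"ax": 0,"ay": 0,"az": 0}
    - {"fingers": -1,"x": 0,"y": 0,"z": 0.02,"ax": 0,"ay": 0,"az": 0}
    - {"fingers": -1,"x": 0,"y": 0,"z": 0,"ax": 0,"ay": 0,"az": 0}
    - {"fingers": -1,"x": 0,"y": 0,"z": 0,"ax": 0,"ay": 0,"az": 0}

```text
clock: 5.28
tcp_pos: [0.5057, 0.4177, 0.0885]
orientation: [0.325, -3.122, 0.003]
contact_force: [0.1, 1.0, -0.4]
grip_width: 0.0303
gripper_force: 39.6
```

Request:
arm_command:
  rows:
    - {"fingers": -1,"x": 0,"y": 0,"z": 0.01,"ax": 0,"ay": 0,"az": 0}
    - {"fingers": -1,"x": 0,"y": 0,"z": 0.006,"ax": 0,"ay": 0,"az": 0}
    - {"fingers": -1,"x": 0,"y": 0,"z": 0.003,"ax": 0,"ay": 0,"az": 0}
    - {"fingers": -1,"x": 0,"y": 0,"z": 0,"ax": 0,"ay": 0,"az": 0}
    - {"fingers": -1,"x": 0,"y": 0,"z": 0,"ax": 0,"ay": 0,"az": 0}

```text
clock: 5.7
tcp_pos: [0.5069, 0.4181, 0.0704]
orientation: [0.325, -3.125, -0.0]
contact_force: [-0.9, -0.4, -1.4]
grip_width: 0.0301
gripper_force: 39.6
```

Request:
arm_command:
  rows:
    - {"fingers": 0,"x": 0,"y": 0,"z": 0.001,"ax": 0,"ay": 0,"az": 0}
    - {"fingers": 0.5,"x": 0,"y": 0,"z": 0,"ax": 0,"ay": 0,"az": 0}
    - {"fingers": 1,"x": 0,"y": 0,"z": 0,"ax": 0,"ay": 0,"az": 0}
    - {"fingers": 1,"x": 0,"y": 0,"z": 0,"ax": 0,"ay": 0,"az": 0}
    - {"fingers": 1,"x": 0,"y": 0,"z": -0.02,"ax": 0,"ay": 0,"az": 0}
    - {"fingers": 1,"x": 0,"y": 0,"z": -0.04,"ax": 0,"ay": 0,"az": 0}
    - {"fingers": 1,"x": 0,"y": 0,"z": -0.04,"ax": 0,"ay": 0,"az": 0}
    - {"fingers": 1,"x": 0,"y": 0,"z": -0.04,"ax": 0,"ay": 0,"az": 0}
    - {"fingers": 1,"x": 0,"y": 0,"z": 0,"ax": 0,"ay": 0,"az": 0}

```text
clock: 6.45
tcp_pos: [0.5104, 0.4213, 0.2188]
orientation: [-0.323, 3.113, 0.014]
contact_force: [1.4, 0.9, 0.6]
grip_width: 0.0852
gripper_force: 0.0
```

Run:
```python
from h import *
X=np.array([.9785,.206,0]);Y=np.array([-.206,.9785,0]);S=np.array([.6025,.286,0]);Z=np.array([0,0,1.])
for n in('scene','top'):
    f=grab(n,n+'3.png');P=cloud(f);h=cv2.cvtColor(f['frame'],cv2.COLOR_RGB2HSV)
    q=P-S;a=q@X;b=q@Y;c=q@Z
    m=(abs(b)<.03)&(a>0)&(a<.085)&(c>.025)&(c<.195)
    pts=np.stack([a[m],c[m],b[m]],1);print(n,len(pts))
    pix=np.argwhere(m);col=f['frame'][m]
    for i in np.argsort(pts[:,1])[::max(1,len(pts)//25)]: print(pts[i].round(3),col[i],pix[i])
    if n=='scene':
        cv2.imwrite('pics/c3.png',cv2.resize(cv2.cvtColor(f['frame'],cv2.COLOR_RGB2BGR)[150:270,210:350],None,fx=5,fy=5,interpolation=cv2.INTER_CUBIC))
o=r.get_obs();print(o['tcp_pos'])
```

```text
scene 240
[ 0.052  0.043 -0.016] [116 108 102] [217 306]
[ 0.044  0.049 -0.021] [127 121 113] [218 305]
[ 0.028  0.053 -0.003] [119 114 108] [216 298]
[ 0.036  0.058 -0.019] [152 143 134] [217 303]
[ 0.035  0.06  -0.015] [146 137 129] [216 302]
[ 0.033  0.063 -0.001] [115 107 102] [213 299]
[ 0.034  0.067 -0.015] [143 135 125] [215 302]
[ 0.04   0.071 -0.019] [117 111 106] [214 304]
[ 0.053  0.077 -0.007] [184 174 162] [209 305]
[ 0.047  0.079 -0.015] [169 161 152] [211 305]
[ 0.046  0.08  -0.011] [159 151 139] [210 304]
[ 0.052  0.083 -0.008] [150 143 136] [208 305]
[ 0.046  0.085 -0.005] [146 137 128] [208 303]
[ 0.059  0.095 -0.014] [43 42 39] [206 308]
[ 0.062  0.1   -0.015] [39 39 36] [205 309]
[ 0.053  0.105 -0.01 ] [16  8 12] [204 306]
[ 0.051  0.109 -0.001] [85 92 91] [202 304]
[ 0.067  0.119 -0.012] [46 37 30] [200 310]
[ 0.058  0.121 -0.003] [44 42 39] [199 306]
[0.063 0.125 0.005] [93 50 21] [196 306]
[ 0.061  0.13  -0.009] [12 16 13] [198 308]
[ 0.061  0.134 -0.013] [17 20 18] [198 309]
[ 0.064  0.147 -0.008] [100  90  84] [194 309]
[ 0.074  0.157 -0.005] [100  95  93] [1
[... 690 characters left out ...]
3] [137 131 124] [192 290]
[ 0.054  0.082 -0.01 ] [188 178 169] [189 292]
[ 0.051  0.084 -0.009] [192 184 175] [190 292]
[ 0.053  0.095 -0.001] [23 22 25] [189 289]
[ 0.056  0.104 -0.007] [48 48 47] [187 291]
[0.054 0.11  0.002] [14  6 14] [188 288]
[0.056 0.115 0.002] [28 21 23] [187 288]
[0.062 0.12  0.007] [26 28 27] [185 286]
[0.063 0.128 0.004] [30 25 25] [184 287]
[0.066 0.131 0.006] [26 25 26] [183 286]
[0.069 0.133 0.009] [27 23 24] [182 285]
[ 0.071  0.139 -0.003] [68 70 71] [180 289]
[0.071 0.144 0.002] [75 79 81] [180 287]
[0.078 0.157 0.004] [71 73 72] [177 286]
[0.078 0.167 0.001] [75 75 76] [176 287]
[ 0.083  0.181 -0.002] [71 71 72] [173 288]
[0.50775158 0.41911856 0.21188791]
```

View pics/c3.png

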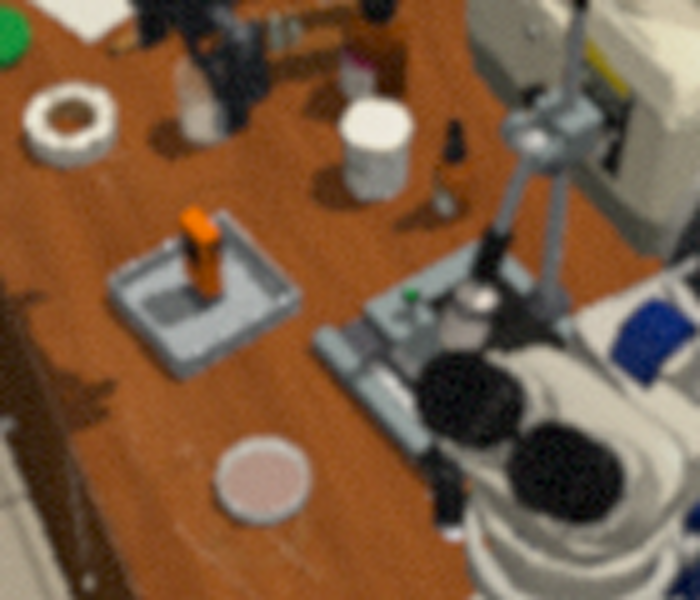

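The stop stands upright in the tray. In the crop, the tray is at about (205,295), the lamp grip at (490,255) and the dish at (263,480), undisturbed. The lamp angle is about 1.27 rad and the aim is about 0.74. Next I'll go to the pre-grasp pose and pitch the tool forward.

Request:
arm_command:
  rows:
    - {"fingers": 1,"x": -0.0074,"y": -0.0301,"z": 0,"ax": 0,"ay": 0,"az": 0}
    - {"fingers": 1,"x": -0.0074,"y": -0.0301,"z": 0,"ax": 0,"ay": 0,"az": 0}
    - {"fingers": 1,"x": -0.0074,"y": -0.0301,"z": 0,"ax": 0,"ay": 0,"az": 0}
    - {"fingers": 1,"x": -0.0074,"y": -0.0301,"z": 0,"ax": 0,"ay": 0,"az": 0}
    - {"fingers": 1,"x": -0.0074,"y": -0.0301,"z": 0,"ax": 0,"ay": 0,"az": 0}
    - {"fingers": 1,"x": 0,"y": 0,"z": 0,"ax": 0,"ay": -5.5,"az": 0}
    - {"fingers": 1,"x": 0,"y": 0,"z": 0,"ax": 0,"ay": -5.5,"az": 0}
    - {"fingers": 1,"x": 0,"y": 0,"z": 0,"ax": 0,"ay": -5.5,"az": 0}
    - {"fingers": 1,"x": 0,"y": 0,"z": 0,"ax": 0,"ay": -5.5,"az": 0}
    - {"fingers": 1,"x": 0,"y": 0,"z": 0,"ax": 0,"ay": -5.5,"az": 0}

```text
clock: 7.38
tcp_pos: [0.573, 0.2781, 0.2081]
orientation: [-0.276, 2.647, 0.07]
contact_force: [0.7, 0.2, 0.6]
grip_width: 0.0852
gripper_force: 0.0
```

Request:
arm_command:
  rows:
    - {"fingers": 1,"x": 0,"y": 0,"z": 0,"ax": 0,"ay": -5.5,"az": 0}
    - {"fingers": 1,"x": 0,"y": 0,"z": 0,"ax": 0,"ay": -5.5,"az": 0}
    - {"fingers": 1,"x": 0,"y": 0,"z": 0,"ax": 0,"ay": -5.5,"az": 0}
    - {"fingers": 1,"x": 0,"y": 0,"z": 0,"ax": 0,"ay": -5.5,"az": 0}
    - {"fingers": 1,"x": 0,"y": 0,"z": 0,"ax": 0,"ay": -5.5,"az": 0}
    - {"fingers": 1,"x": 0,"y": 0,"z": 0,"ax": 0,"ay": 0,"az": 0}
    - {"fingers": 1,"x": 0,"y": 0,"z": 0,"ax": 0,"ay": 0,"az": 0}

```text
clock: 7.97
tcp_pos: [0.5823, 0.2671, 0.2095]
orientation: [-0.234, 2.439, 0.036]
contact_force: [-0.5, -0.1, -0.7]
grip_width: 0.0852
gripper_force: 0.0
```

```bash
cat > st.py <<'E'
from h import *
o=r.get_obs();M=R.from_rotvec(o['orientation']).as_matrix();p=o['tcp_pos']
X=np.array([.9785,.206,0]);Y=np.array([-.206,.9785,0]);S=np.array([.6025,.286,0]);Z=np.array([0,0,1.])
q=p-S;print('stand xyz',(q@X).round(4),(q@Y).round(4),p[2].round(4),'pitch',np.degrees(np.arcsin(-M[2,2])).round(1),'y.Y',(M[:,1]@Y).round(4),(M[:,1]@X).round(4))
g=S+.063*X+.112*Z;print('to grip in tool axes',((g-p)@M).round(4));print(o['joints'].round(2),o['contact_force'].round(1),o['clock'])
E
python3 st.py
```

```text
stand xyz -0.0237 -0.0143 0.2095 pitch 50.4 y.Y 0.9989 0.029
to grip in tool axes [-0.0048  0.0202  0.1296]
[-1.13  0.3   0.52  2.19  1.19  0.2  -0.04] [-0.5 -0.1 -0.7] 7.9667
```

The wrist limit stops the pitch at 50° here. That is usable, so I'll work out the correction to a 45° standoff, which has more reach.

```bash
cat > go.py <<'E'
from st import *
import sys
def go(a,b,z,ph):
    ph=np.radians(ph);tz=np.cos(ph)*X-np.sin(ph)*Z;y=Y/np.linalg.norm(Y);D=np.stack([np.cross(y,tz),y,tz],1)
    t=S+a*X+b*Y+z*Z;print('shift(tool)',((t-p)@M).round(4),'turn deg',np.degrees(R.from_matrix(M.T@D).as_rotvec()).round(2))
go(*map(float,sys.argv[1:5]))
E
python3 go.py 0.020 0 0.155 50
```

```text
stand xyz -0.0237 -0.0143 0.2095 pitch 50.4 y.Y 0.9989 0.029
to grip in tool axes [-0.0048  0.0202  0.1296]
[-1.13  0.3   0.52  2.19  1.19  0.2  -0.04] [-0.5 -0.1 -0.7] 7.9667
shift(tool) [0.001  0.0175 0.0691] turn deg [-2.61 -0.46  0.01]
```

Request:
arm_command:
  rows:
    - {"fingers": 1,"x": 0,"y": 0.006,"z": 0.02,"ax": 0,"ay": 0,"az": 0}
    - {"fingers": 1,"x": 0,"y": 0.006,"z": 0.025,"ax": 0,"ay": 0,"az": 0}
    - {"fingers": 1,"x": 0,"y": 0.0055,"z": 0.024,"ax": 0,"ay": 0,"az": 0}
    - {"fingers": 1,"x": 0,"y": 0,"z": 0,"ax": -2.6,"ay": -5,"az": 0}
    - {"fingers": 1,"x": 0,"y": 0,"z": 0,"ax": 0,"ay": 0,"az": 0}
    - {"fingers": 1,"x": 0,"y": 0,"z": 0,"ax": 0,"ay": 0,"az": 0}

```text
clock: 8.47
tcp_pos: [0.6241, 0.2845, 0.1549]
orientation: [-0.23, 2.417, 0.037]
contact_force: [-0.5, 0.2, 0.1]
grip_width: 0.0852
gripper_force: 0.0
```

```bash
python3 go.py 0.063 0 0.112 45
```

```text
stand xyz 0.0208 -0.0059 0.1549 pitch 49.1 y.Y 0.9988 0.0313
to grip in tool axes [-0.0038  0.0088  0.0597]
[-0.93  0.45  0.32  2.13  1.78  0.22 -0.64] [-0.5  0.2  0.1] 8.4667
shift(tool) [-0.0038  0.0088  0.0597] turn deg [-2.71 -4.16  0.07]
```

Request:
arm_command:
  rows:
    - {"fingers": 1,"x": -0.001,"y": 0.004,"z": 0.015,"ax": 0,"ay": 0,"az": 0}
    - {"fingers": 1,"x": -0.001,"y": 0.004,"z": 0.015,"ax": 0,"ay": 0,"az": 0}
    - {"fingers": 1,"x": -0.001,"y": 0,"z": 0.012,"ax": -1.5,"ay": 0,"az": 0}
    - {"fingers": 1,"x": 0,"y": 0,"z": 0,"ax": -1.2,"ay": 0,"az": 0}
    - {"fingers": 1,"x": 0,"y": 0,"z": 0,"ax": 0,"ay": 0,"az": 0}
    - {"fingers": 1,"x": 0,"y": 0,"z": 0,"ax": 0,"ay": 0,"az": 0}

```text
clock: 8.97
tcp_pos: [0.6528, 0.297, 0.1265]
orientation: [-0.25, 2.415, 0.095]
contact_force: [0.0, 0.1, -0.7]
grip_width: 0.0856
gripper_force: 0.0
```

```bash
python3 go.py 0.063 0 0.112 48
```

```text
stand xyz 0.0515 0.0004 0.1265 pitch 49.0 y.Y 0.9999 0.001
to grip in tool axes [ 0.0008 -0.0004  0.0185]
[-0.74  0.52  0.14  2.07  2.04  0.24 -0.85] [ 0.   0.1 -0.7] 8.9667
shift(tool) [ 0.0008 -0.0004  0.0185] turn deg [ 0.01 -1.01 -0.09]
```

Request:
arm_command:
  rows:
    - {"fingers": 1,"x": 0,"y": 0,"z": 0.009,"ax": 0,"ay": 0,"az": 0}
    - {"fingers": 1,"x": 0,"y": 0,"z": 0.008,"ax": 0,"ay": 0,"az": 0}
    - {"fingers": 1,"x": 0,"y": 0,"z": 0,"ax": 0,"ay": 0,"az": 0}
    - {"fingers": -1,"x": 0,"y": 0,"z": 0,"ax": 0,"ay": 0,"az": 0}
    - {"fingers": -1,"x": 0,"y": 0,"z": 0,"ax": 0,"ay": 0,"az": 0}
    - {"fingers": -1,"x": 0,"y": 0,"z": 0,"ax": 0,"ay": 0,"az": 0}
    - {"fingers": -1,"x": 0,"y": 0,"z": 0,"ax": 0,"ay": 0,"az": 0}
    - {"fingers": -1,"x": 0,"y": 0,"z": 0,"ax": 0,"ay": 0,"az": 0}
    - {"fingers": -1,"x": 0,"y": 0,"z": 0,"ax": 0,"ay": 0,"az": 0}
    - {"fingers": -1,"x": 0,"y": 0,"z": 0,"ax": 0,"ay": 0,"az": 0}
  grip_force: 50

```text
clock: 9.8
tcp_pos: [0.6649, 0.2953, 0.1132]
orientation: [-0.245, 2.414, 0.088]
contact_force: [0.0, -8.6, 2.6]
grip_width: 0.0151
gripper_force: 50.3
```

```bash
python3 go.py 0.063 0 0.112 48
```

```text
stand xyz 0.063 -0.0038 0.1132 pitch 48.9 y.Y 0.9999 0.0058
to grip in tool axes [0.0008 0.0038 0.0009]
[-0.71  0.55  0.11  2.05  2.08  0.25 -0.88] [ 0.  -8.6  2.6] 9.8
shift(tool) [0.0008 0.0038 0.0009] turn deg [-0.33 -0.9  -0.15]
```

Request:
arm_command:
  rows:
    - {"fingers": -1,"x": 0,"y": -0.003,"z": 0,"ax": 0,"ay": 0,"az": 0}
    - {"fingers": -1,"x": 0.003,"y": 0,"z": -0.0053,"ax": 0,"ay": 3.78,"az": 0}
    - {"fingers": -1,"x": 0.003,"y": 0,"z": -0.0053,"ax": 0,"ay": 3.78,"az": 0}
    - {"fingers": -1,"x": 0.003,"y": 0,"z": -0.0053,"ax": 0,"ay": 3.78,"az": 0}
    - {"fingers": -1,"x": 0,"y": 0,"z": 0,"ax": 0,"ay": 0,"az": 0}
    - {"fingers": -1,"x": 0,"y": 0,"z": 0,"ax": 0,"ay": 0,"az": 0}
  grip_force: 60

```text
clock: 10.3
tcp_pos: [0.6581, 0.2936, 0.1159]
orientation: [-0.256, 2.493, 0.069]
contact_force: [-3.6, 4.0, 7.7]
grip_width: 0.0151
gripper_force: 61.0
```

```bash
python3 go.py 0.063 0 0.112 48
```

```text
stand xyz 0.056 -0.004 0.1159 pitch 53.5 y.Y 0.9999 0.0066
to grip in tool axes [-0.0033  0.0041  0.0072]
[-0.71  0.53  0.12  2.02  1.55  0.19 -0.34] [-3.6  4.   7.7] 10.3
shift(tool) [-0.0033  0.0041  0.0072] turn deg [-0.75 -5.52  0.12]
```

Request:
arm_command:
  rows:
    - {"fingers": -1,"x": 0.0015,"y": 0,"z": -0.0026,"ax": 0,"ay": 1.9,"az": 0}
    - {"fingers": -1,"x": 0.0015,"y": 0,"z": -0.0026,"ax": 0,"ay": 1.9,"az": 0}
    - {"fingers": -1,"x": 0.0015,"y": 0,"z": -0.0026,"ax": 0,"ay": 1.9,"az": 0}
    - {"fingers": -1,"x": 0.0015,"y": 0,"z": -0.0026,"ax": 0,"ay": 1.9,"az": 0}
    - {"fingers": -1,"x": 0.0015,"y": 0,"z": -0.0026,"ax": 0,"ay": 1.9,"az": 0}
    - {"fingers": -1,"x": 0,"y": 0,"z": 0,"ax": 0,"ay": 0,"az": 0}

```text
clock: 10.8
tcp_pos: [0.6467, 0.2911, 0.1218]
orientation: [-0.268, 2.64, 0.05]
contact_force: [-5.1, 6.4, 4.7]
grip_width: 0.0149
gripper_force: 61.9
```

```bash
python3 go.py 0.022 -0.004 0.138 80
```

```text
stand xyz 0.0442 -0.0041 0.1218 pitch 62.0 y.Y 0.9998 0.0083
to grip in tool axes [-0.0119  0.0044  0.0174]
[-0.45  0.52 -0.19  1.93  0.88  0.37  0.4 ] [-5.1  6.4  4.7] 10.8
shift(tool) [ 0.0121 -0.0002 -0.0247] turn deg [-0.82 17.99 -0.22]
```

Request:
arm_command:
  rows:
    - {"fingers": -1,"x": 0.0017,"y": 0,"z": -0.003,"ax": 0,"ay": 2.15,"az": 0}
    - {"fingers": -1,"x": 0.0017,"y": 0,"z": -0.003,"ax": 0,"ay": 2.15,"az": 0}
    - {"fingers": -1,"x": 0.0017,"y": 0,"z": -0.003,"ax": 0,"ay": 2.15,"az": 0}
    - {"fingers": -1,"x": 0.0017,"y": 0,"z": -0.003,"ax": 0,"ay": 2.15,"az": 0}
    - {"fingers": -1,"x": 0.0017,"y": 0,"z": -0.003,"ax": 0,"ay": 2.15,"az": 0}
    - {"fingers": -1,"x": 0.0017,"y": 0,"z": -0.003,"ax": 0,"ay": 2.15,"az": 0}
    - {"fingers": -1,"x": 0.0017,"y": 0,"z": -0.003,"ax": 0,"ay": 2.15,"az": 0}
    - {"fingers": -1,"x": 0,"y": 0,"z": 0,"ax": 0,"ay": 0,"az": 0}
    - {"fingers": -1,"x": 0,"y": 0,"z": 0,"ax": 0,"ay": 0,"az": 0}

```text
clock: 11.55
tcp_pos: [0.6284, 0.2871, 0.1366]
orientation: [-0.29, 2.899, 0.011]
contact_force: [-3.9, 7.0, 3.8]
grip_width: 0.015
gripper_force: 61.7
```

```bash
python3 go.py 0.022 -0.004 0.138 80
python3 - <<'E'
from h import *
X=np.array([.9785,.206,0]);Y=np.array([-.206,.9785,0]);S=np.array([.6025,.286,0])
for n in('scene','top'):
    f=grab(n,n+'4.png');P=cloud(f);q=P-S;a=q@X;b=q@Y;c=q[...,2]
    m=(abs(b)<.025)&(a>-.08)&(a<.0)&(c>.04)&(c<.16);
    h=cv2.cvtColor(f['frame'],cv2.COLOR_RGB2HSV);m&=(f['frame'].min(2)>60)
    print(n,m.sum(),[np.median(k[m]).round(3) for k in(a,b,c)] if m.any() else '')
    if n=='scene': cv2.imwrite('pics/c4.png',cv2.resize(cv2.cvtColor(f['frame'],cv2.COLOR_RGB2BGR)[150:270,210:350],None,fx=5,fy=5,interpolation=cv2.INTER_CUBIC))
E
```

```text
stand xyz 0.0256 -0.0042 0.1366 pitch 76.9 y.Y 0.9998 0.01
to grip in tool axes [-0.0308  0.005   0.0324]
[-0.23  0.57 -0.45  1.76  0.53  0.72  0.8 ] [-3.9  7.   3.8] 11.55
shift(tool) [ 0.0032  0.0002 -0.0021] turn deg [-0.97  3.05 -0.39]
scene 127 [np.float64(-0.02), np.float64(-0.012), np.float64(0.104)]
top 0
```

View pics/c4.png

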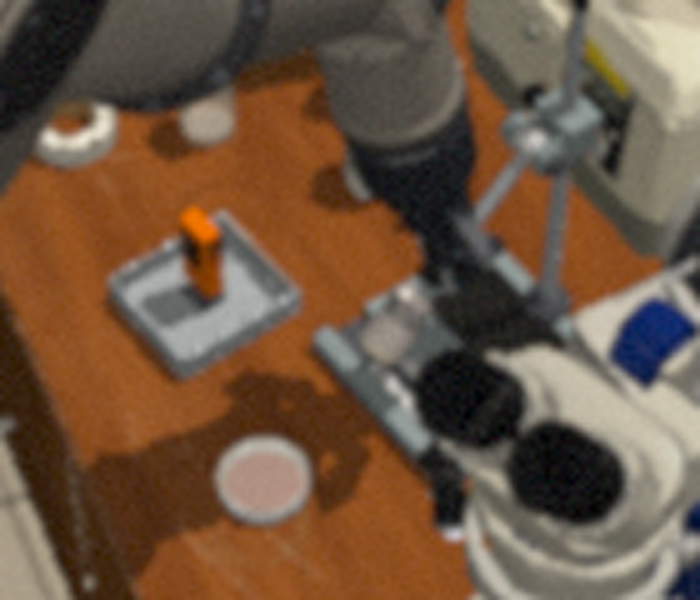

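Request:
arm_command:
  rows:
    - {"fingers": -1,"x": 0.0016,"y": 0,"z": -0.0029,"ax": 0,"ay": 2.1,"az": 0}
    - {"fingers": -1,"x": 0,"y": 0,"z": 0,"ax": 0,"ay": 0,"az": 0}
    - {"fingers": -1,"x": 0,"y": 0,"z": 0,"ax": 0,"ay": 0,"az": 0}
    - {"fingers": -1,"x": 0,"y": 0,"z": 0,"ax": 0,"ay": 0,"az": 0}

```text
clock: 11.98
tcp_pos: [0.6262, 0.2867, 0.1391]
orientation: [-0.293, 2.935, 0.005]
contact_force: [-2.0, 5.9, 4.4]
grip_width: 0.0148
gripper_force: 61.7
```

```bash
python3 st.py
```

```text
stand xyz 0.0233 -0.0042 0.1391 pitch 79.0 y.Y 0.9998 0.0099
to grip in tool axes [-0.0338  0.005   0.0341]
[-0.22  0.58 -0.46  1.73  0.49  0.76  0.83] [-2.   5.9  4.4] 11.9833
```

Request:
arm_command:
  rows:
    - {"fingers": 1,"x": 0,"y": 0,"z": 0,"ax": 0,"ay": 0,"az": 0}
    - {"fingers": 1,"x": 0,"y": 0,"z": 0,"ax": 0,"ay": 0,"az": 0}
    - {"fingers": 1,"x": 0,"y": 0,"z": 0,"ax": 0,"ay": 0,"az": 0}
    - {"fingers": 1,"x": 0,"y": 0,"z": 0,"ax": 0,"ay": 0,"az": 0}
    - {"fingers": 1,"x": 0,"y": 0,"z": -0.015,"ax": 0,"ay": 0,"az": 0}
    - {"fingers": 1,"x": 0,"y": 0,"z": -0.025,"ax": 0,"ay": 0,"az": 0}
    - {"fingers": 1,"x": 0.005,"y": 0,"z": -0.03,"ax": 0,"ay": 0,"az": 0}
    - {"fingers": 1,"x": 0.01,"y": 0,"z": -0.035,"ax": 0,"ay": 0,"az": 0}
    - {"fingers": 1,"x": 0.01,"y": 0,"z": -0.035,"ax": 0,"ay": 0,"az": 0}
    - {"fingers": 1,"x": 0.01,"y": 0,"z": -0.03,"ax": 0,"ay": 0,"az": 0}

```text
clock: 12.82
tcp_pos: [0.5603, 0.273, 0.3017]
orientation: [-0.29, 2.937, 0.0]
contact_force: [-0.0, -0.2, 0.9]
grip_width: 0.0857
gripper_force: 0.0
```

Request:
arm_command:
  rows:
    - {"fingers": 1,"x": 0,"y": 0.04,"z": 0,"ax": 0,"ay": 0,"az": 0}
    - {"fingers": 1,"x": 0,"y": 0.04,"z": 0,"ax": 0,"ay": 0,"az": 0}
    - {"fingers": 1,"x": 0,"y": 0.04,"z": 0,"ax": 0,"ay": 0,"az": 0}
    - {"fingers": 1,"x": 0,"y": 0.04,"z": 0,"ax": 0,"ay": 0,"az": 0}
    - {"fingers": 1,"x": 0,"y": 0.04,"z": 0,"ax": 0,"ay": 0,"az": 0}
    - {"fingers": 1,"x": 0,"y": 0.04,"z": 0,"ax": 0,"ay": 0,"az": 0}
    - {"fingers": 1,"x": 0,"y": 0.04,"z": 0,"ax": 0,"ay": 0,"az": 0}
    - {"fingers": 1,"x": 0,"y": 0,"z": 0,"ax": 0,"ay": 0,"az": 0}

```text
clock: 13.48
tcp_pos: [0.5002, 0.5563, 0.2935]
orientation: [-0.305, 2.941, 0.009]
contact_force: [-1.8, 0.6, 0.2]
grip_width: 0.0853
gripper_force: 0.0
```

Run:
```python
from h import *
X=np.array([.9785,.206,0]);Y=np.array([-.206,.9785,0]);S=np.array([.6025,.286,0])
ims=[]
for n in('scene','top'):
    f=grab(n,n+'5.png');P=cloud(f);q=P-S;a=q@X;b=q@Y;c=q[...,2];F=f['frame']
    dd=np.array([-np.cos(.742),-np.sin(.742)]);t=(a-.09)*dd[0]+(c-.2)*dd[1];w=(a-.09)*dd[1]-(c-.2)*dd[0]
    for lo,hi in((.02,.065),(.07,.114),(.122,.165)):
        m=(abs(b)<.02)&(t>lo)&(t<hi)&(abs(w)<.025);print(n,lo,m.sum(),'t,w,b',np.median(t[m]).round(3),w[m].mean().round(4),np.percentile(w[m],[10,90]).round(3),np.median(b[m]).round(3),) if m.any() else 0
    K=f['K'];T=f['world_from_camera']
    d=(P[...,2]>.004)&(P[...,2]<.03)&(np.hypot(P[...,0]-.4845,P[...,1]-.26)<.036);print('dish',P[d].mean(0).round(4))
    bgr=cv2.cvtColor(F,cv2.COLOR_RGB2BGR)
    c0=(150,210) if n=='scene' else (140,235)
    ims.append(cv2.resize(bgr[c0[0]:c0[0]+120,c0[1]:c0[1]+ 100 if n=='top' else c0[1]+140],None,fx=3.3,fy=3.3,interpolation=cv2.INTER_CUBIC))
    # predicted beam pixels
    for tt in(0,.092,.17,.2865):
        w_=S+(.09+tt*dd[0])*X+np.array([0,0,.2+tt*dd[1]]);cc=T[:3,:3].T@(w_-T[:3,3]);print((K[0,0]*cc[0]/cc[2]+K[0,2]).round(1),(K[1,1]*cc[1]/cc[2]+K[1,2]).round(1),end='; ')
    print()
cv2.imwrite('pics/c5.png',np.hstack(ims))
o=r.get_obs();print(o['tcp_pos'],o['contact_force'],o['clock'])
```

```text
scene 0.02 45 t,w,b 0.043 0.0029 [-0.001  0.007] -0.008
scene 0.07 81 t,w,b 0.091 0.0042 [-0.003  0.009] -0.01
scene 0.122 108 t,w,b 0.142 0.0076 [-0.001  0.015] -0.011
dish [0.4831 0.2529 0.0136]
314.7 178.0; 296.9 200.1; 282.3 218.4; 261.1 244.7; 
top 0.02 51 t,w,b 0.044 0.001 [-0.002  0.004] 0.001
top 0.07 75 t,w,b 0.09 0.0035 [0.001 0.007] 0.001
top 0.122 137 t,w,b 0.142 0.0059 [-0.001  0.011] 0.002
dish [0.486  0.2603 0.0132]
286.8 169.1; 291.0 197.1; 294.2 219.1; 298.7 249.3; 
[0.50481609 0.54970768 0.29371361] [ 0.79991559 -0.48579261 -0.24619863] 13.5833
```

View pics/c5.png

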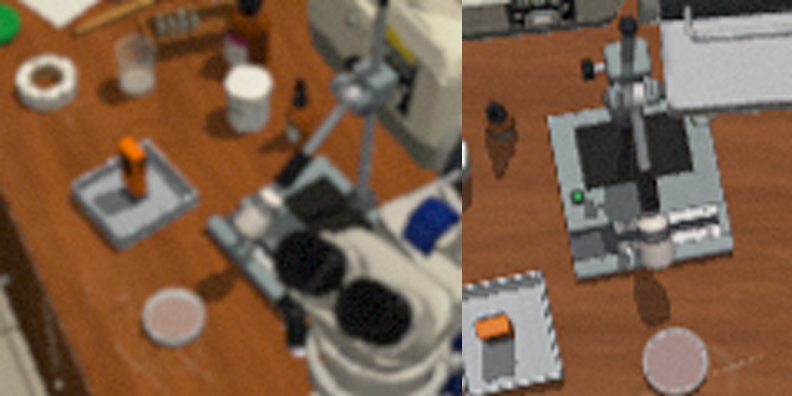

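The stop is standing in the tray and the dish hasn't moved. The lamp arm (scene crop (350,90) to (255,215)) lies on the line to the dish at (175,317), agreeing within a few mm in both views.

```bash
python3 -c "
from bench import r
print(r.hand_in())"
```

```text
the job is handed in; nothing more can be done
None
```

I handed the job in at about 13.6 s: the orange stop stands in the tray, the lamp is released and aimed at the dish to within a few mm by my measurements, and the dish has not moved; hand-in returned no verdict.

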